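Vent the humidifier bottle and re-zero the gas valve

ROBOT

A 6-joint arm with a two-finger parallel gripper is mounted at the origin on the work surface. World frame = base frame: x ahead of the robot, y to its left, z up, the work surface at z = 0. Lengths are in mm, angles in rad, forces in N, time in s.
With the tool pointing down it reaches from about 350 to 975 mm from the base axis. Payload 7.1 kg.
Tool frame: the origin (TCP) lies between the finger pads, 19 mm behind the fingertips; this is the grasp point; z points along the fingers, y is the line along which they close (so a half turn about z gives the same grasp; the last joint's range is limited). The gripper opens to 88 mm and grips with 3 to 60 N. Pads are 20 mm wide; open, the fingers measure 115 mm over their backs; the gripper's body (75 mm by 178 mm) begins 61 mm behind the grasp point.
Start: joints at [-1.243, 0.423, 1.63, -0, 1.089, -0.019], TCP at [212.448, -587.768, 241.375] pointing down, gripper open.
Joint ranges: [-3, 3], [-0.9, 2.11], [0.09, 2.58], [-1.31, 4.45], [0.11, 2.69], [-2.54, 2.54]. Speed limits (rad/s): [2.39, 2.39, 3.01, 3.14, 3.14, 3.14].

INTERFACE

Orientations are given as a rotation vector (axis times angle).
In Python, from workcell import get_obs, get_image, camera_model, close_job, look_for, outline_of, pinpoint gives the robot as it stands.
- The arm moves only by the shell command python3 -m jog 'ROWS'. ROWS is text: rows parted by semicolons, each of 7 numbers parted by spaces: the shift along the tool's x, y, z as a fraction of full scale, then the turn, a rotation vector about the tool's x, y, z as a fraction of full scale, then the closure, from -1 (fully open) to 1 (shut). A call has 1 to 8 rows; each row is the pose to reach, as a shift and turn from the pose commanded when the call began, along the tool's axes at that moment; what a row does not reach only later rows make up. Full scale, the value 1, is 0.2 m for a shift and 30 degrees for a turn. A row lasts 1/10 s, in which the tool goes at most 50 mm and 8.59 degrees, less where a joint would pass 70% of its speed; a pose out of reach is approached as far as the arm can. A call with a number of a shift or a turn outside -1 to 1 is refused whole. A call with a gripper value outside its range is refused whole. The fingers move at their own pace and stop on an object; the grip force is fixed at half the most. Time passes only in rows, so rows that repeat a pose let the fingers close. It gives the time, the measured TCP pose, the force, the opening and the grip force at its end, in the units of the state.
- get_obs(): the state, without advancing time (a new reading comes with each control period).
- get_image(name): name is "side" or "top" or "wrist"; returns the picture (384x512x3 uint8, red, green, blue); there is no depth.
- camera_model(name): a dict with "fx", "fy", "cx", "cy" (pixels), "origin" and "orientation" of the camera in the world; the wrist camera has in their place "tool_from_camera" (4x4, takes a point from camera to tool coordinates, whose origin is the TCP and whose axes are the flange's). Camera axes: x right, y down, z forward; pixel columns grow to the right and rows downward; lengths in mm; the calibration is good to about 2 mm. A picture is of the moment at which its call begins: read the wrist's pose just before it. camera_model takes no time and is no camera call.
- close_job(): hands the job in; it is judged then, once.
Trained networks look in the newest picture that a camera, given by its name, has taken for a name from the list of things; names that differ only in an ending like _2 or _b are one class to them, and where a whole thing is asked for, a point or a joint stands for the part that bears it (a point fixed in the world has none). Each returns a list of dicts, best first, with "confidence" (0 to 1); they miss things now and then, are a little off and sometimes report something else, mostly with a low value. They report only what shows in the picture. A call takes as long as a camera call.
- look_for(target, camera): "xyz" ([x, y, z] in mm, in the coordinates of the camera as it stood for that picture, good to about 4 mm: the middle of the surface that is visible of it).
- outline_of(target, camera): "mask" (384x512 bool, what is visible of it).
- pinpoint(target, camera): "xyz" ([x, y, z] in mm, in the coordinates of the camera as it stood for that picture, good to about 4 mm: a listed point, or the origin of a listed thing).
The state is a dict: "t": time; "qpos": joint angles; "qvel": joint speeds; "joint_torque": joint torques, N m; "ee_pos": TCP position; "orientation": TCP orientation; "ft_force": force on the tool from outside, world axes, zero at the start; "moment": the same for the moment, N m; "width": finger opening in mm; "grasp_force": force on a finger pad.
Only numpy, scipy, OpenCV 4.12 (cv2) and the standard library are available. Lean on these libraries where they do the work, as an engineer would, in place of code of your own. Each camera call takes 0.05 s, during which the arm holds its last target. There are 200 camera calls.

TASK

The CO2 supply to the microscope stage has to be set afresh: first press the sprung vent cap on top of the humidifier bottle fully down for a moment and let it spring back up. Then turn the handwheel valve clockwise, by its upright crank handle, until it is closed against its stop, and open it again by exactly two full turns. Finish there still gripping the crank handle between the fingers (do not let go at the end), and leave the other things on the bench where they are.

Things in the scene. Friction and masses are not known exactly. Their poses are not given: they have to be found in the camera images.
- skid: Gas skid fixed to the bench: aluminium plate 140 mm (x) by 340 mm (y), 12 mm thick. It carries the brass valve 100 mm from its middle to the +y side and the white humidifier bottle (72 mm across) 100 mm to the -y side, joined by a low steel tube. Origin: centre of the plate's underside, on the bench; z up; yaw within 30 degrees. It cannot move.
- cap_top (a point): Centre of the flat top of the vent cap, a white round push cap 34 mm across with a small side nozzle, on top of the humidifier bottle, 166 mm above the bench when up. Moves with the cap.
- vent_cap (a joint): Travel of the vent cap in m: 0 up (it is sprung up), 0.008 fully down. It starts to move at about 2 N and is fully down at about 7 N. Straight down.
- wheel_centre (a point): Centre of the dark steel handwheel (rim 102 mm across, 45 mm mean radius, rim bar 12 mm thick, top of the rim 106 mm above the bench), on its vertical axis, 100 mm above the bench.
- valve (a joint): Valve opening in rad: 0 = closed on the stop, grows anticlockwise seen from above, 2 pi per turn; upper stop at 3.5 turns. At value q the crank handle stands, seen from the wheel axis, q anticlockwise from the skid's +x axis. Starts 0.35 to 1.4 turns open. The wheel stays where it is left (friction about 0.12 N m) and does not rise or sink as it turns.
- crank_handle: Upright black cylindrical crank handle on the handwheel rim, 45 mm from the wheel axis, 18 mm across, 46 mm tall, its top 155 mm above the bench. It revolves freely on its own upright pin, so a gripper can hold it and go round without turning. Origin: on the handle axis, 1 mm below its underside, 108 mm above the bench; z up.
- petri_dish: Bystander: closed clear petri dish, 90 mm across, 17 mm high, lying near the skid on the robot's side. Origin: centre of its underside.
- objective: Bystander: dark steel microscope objective, 26 mm across, 42 mm high, standing on the skid plate between valve and bottle. Origin: centre of its underside.
- tip_box: Bystander: pipette tip box, blue base and clear lid, 85 x 125 x 61 mm high, beyond the skid. Origin: centre of its underside.
- tube_rack: Bystander: grey block with small white-capped tubes, 70 x 130 x 44 mm high, beyond the skid. Origin: centre of its underside.
- media_bottle: Bystander: loose glass bottle with blue screw cap, 60 mm across, 140 mm high, standing on the bench past the bottle end of the skid. Origin: centre of its underside.
- timer: Bystander: flat white bench timer, 60 x 75 x 18 mm, on the robot's side of the skid. Origin: centre of its underside.
- beaker: Bystander: empty glass beaker, 64 mm across, 80 mm high, past the valve end of the skid. Origin: centre of its underside.

How it is judged (in metres and radians):
On the way, in this order (a step that is already met when the one before it is completed fails the run):
1. the vent cap is pressed fully down (at least 6 of its 8 mm) (value of joint vent_cap above 0.006 m), for 0.1 s.
2. the vent cap has sprung back up (value of joint vent_cap below 0.0015 m), for 0.1 s.
3. the valve is closed on its stop (within 0.12 rad) (value of joint valve below 0.12 rad), for 0.1 s.
4. the valve is two turns open (within 0.2 rad) (value of joint valve between 12.366 and 12.766 rad), for 0.1 s.
At the end, for the whole second after the job is handed in: The valve stands two turns (12.57 rad) open from the closed stop, within 0.2 rad, at rest; the vent cap is up; the fingers grip the crank handle (more than 5 N, TCP within 15 mm of the handle's axis and below 170 mm); the other things stand where they stood, within 30 mm (all of step 4 and velocity of joint valve between -0.1 and 0.1 rad/s and value of joint vent_cap below 0.0015 m and contact force between the fingers and crank_handle above 5 N and horizontal distance between the grasp point and crank_handle below 0.015 m and height (world z) of the grasp point below 0.17 m and distance of each of petri_dish, objective, tip_box, tube_rack, media_bottle, timer, beaker from where it was at the start of the episode below 0.03 m and angle between each of petri_dish, objective, tip_box, tube_rack, media_bottle, timer, beaker's own z axis and vertical below 0.3 rad); the arm keeps its last pose, push and grip.
It fails at once if a bystander is pushed more than 30 mm or tipped over (distance of any of petri_dish, objective, tip_box, tube_rack, media_bottle, timer, beaker from where it was at the start of the episode above 0.03 m or angle between any of petri_dish, objective, tip_box, tube_rack, media_bottle, timer, beaker's own z axis and vertical above 0.5 rad).
It also fails if it takes over 56 s, if anything falls off the work surface, if the arm or the gripper's body presses on something with over 40 N, if the wrist force passes 120 N, or if a joint passes its speed limit or range.

## Working session

There is one attempt and no reset: what is moved stays moved. The work goes in short steps, Python scripts to look and compute and a shell command to move; the robot and the scene stay as the last step left them, time stands still between calls to the robot, and variables do not carry over. Pictures are saved under pics/ and viewed, at most 10 in all, crops included, and the job is handed in when it is done.

```bash
mkdir -p pics; cat > h.py <<'E'
import numpy as np, cv2
from scipy.spatial.transform import Rotation as R
from workcell import *
def T(cam):
    m=camera_model(cam)
    if cam=="wrist":
        o=get_obs(); M=np.eye(4); M[:3,:3]=R.from_rotvec(o["orientation"]).as_matrix(); M[:3,3]=o["ee_pos"]
        return M@np.array(m["tool_from_camera"])
    M=np.eye(4); q=np.array(m["orientation"]); M[:3,:3]=q if q.shape==(3,3) else R.from_rotvec(q).as_matrix(); M[:3,3]=m["origin"]; return M
def find(cam,names,f=pinpoint):
    M=T(cam)
    for n in names:
        r=f(n,cam)
        print(cam,f.__name__,n,[(np.round(M[:3,:3]@np.array(d["xyz"])+M[:3,3],1).tolist(),round(d["confidence"],2)) for d in r[:2]])
def shot(cam,fn):
    im=get_image(cam); cv2.imwrite("pics/"+fn,im[:,:,::-1]); return im
E
python3 - <<'E'
from h import *
for c in("top","side"):
    print(camera_model(c)); shot(c,c+"0.png")
    find(c,["skid","cap_top","wheel_centre","crank_handle","petri_dish","objective","tip_box","tube_rack","media_bottle","timer","beaker"])
o=get_obs();print(o["t"],o["orientation"],o["ee_pos"],o["width"]);print(camera_model("wrist"))
E
```

```text
{'fx': 487.01865836316773, 'fy': 487.01865836316773, 'cx': 254.3448923448461, 'cy': 191.83934678196357, 'origin': array([ 334.26411795,   33.44662161, 1209.16085603]), 'orientation': array([-2.10364463,  2.1091878 , -0.23500006])}
top call skid [([542.2, 71.2, -5.7], 0.74), ([402.7, 110.1, -2.9], 0.43)]
top call cap_top [([558.6, -24.6, 163.2], 0.52)]
top call wheel_centre [([536.3, 171.2, 97.0], 0.68), ([693.4, 15.2, -4.3], 0.31)]
top call crank_handle []
top call petri_dish [([399.5, 108.5, -0.6], 0.89), ([500.0, 63.5, 11.3], 0.72)]
top call objective [([502.2, 63.8, 9.0], 0.66)]
top call tip_box [([683.2, 173.6, -4.4], 0.96), ([443.5, -40.2, 3.2], 0.67)]
top call tube_rack [([693.8, 10.2, -3.2], 0.85)]
top call media_bottle [([549.3, -194.1, 1.7], 0.59)]
top call timer [([441.4, -41.2, 3.1], 0.83)]
top call beaker [([531.3, 317.9, 1.7], 0.86)]
{'fx': 375.1490452969461, 'fy': 375.1490452969461, 'cx': 253.92119045973166, 'cy': 195.0921354804297, 'origin': array([261.69657519, 494.10632593, 663.13913661]), 'orientation': array([-0.80297046,  2.61584454, -1.0621207 ])}
side call skid 
[... 535 characters left out ...]
4.3, 73.1, 1.8], 0.39)]
side call timer [([446.5, -37.9, -0.1], 0.62)]
side call beaker [([526.3, 327.4, -2.3], 0.88)]
1.2 [-3.09439160e+00 -5.41971030e-01  6.49918833e-06] [ 212.43461018 -587.74662949  241.34529428] 87.89798970608504
{'fx': 303.52916085493706, 'fy': 303.52916085493706, 'cx': 253.8207377606374, 'cy': 191.07185326597542, 'tool_from_camera': array([[-1.52176240e-05, -9.64713241e-01, -2.63302795e-01,
         7.07661993e+01],
       [ 9.99999996e-01, -3.74596409e-05,  7.94529645e-05,
        -8.07840788e-02],
       [-8.65125551e-05, -2.63302793e-01,  9.64713238e-01,
        -1.43438860e+02],
       [ 0.00000000e+00,  0.00000000e+00,  0.00000000e+00,
         1.00000000e+00]])}
```

View pics/top0.png

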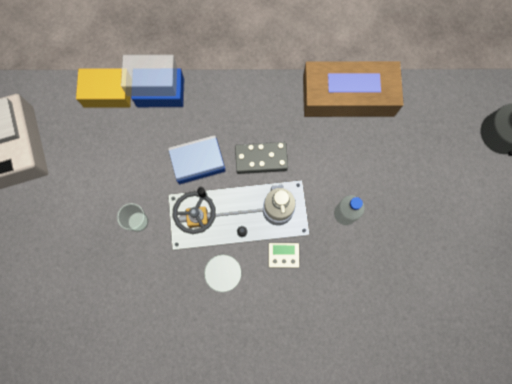

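View pics/side0.png

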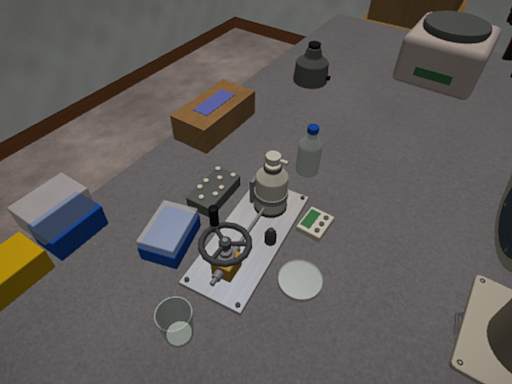

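The top picture shows the wheel at about (194,212) with its handle at (201,191), and the cap at (282,198). The side picture shows the handle top at (213,208), the wheel at (225,243) and the cap at (273,157). The networks agree with both. The handle stands at roughly -22° in world axes, so the valve is about 0.92 turn open. Next I go over the cap.

```bash
cat >> h.py <<'E'
def to(p):
    o=get_obs(); d=R.from_rotvec(o["orientation"]).inv().apply(np.array(p)-o["ee_pos"]); print("from",np.round(o["ee_pos"],1),"frac",np.round(d/200,4))
E
python3 -m jog '.2 -.16 -.02 0 0 0 1; .4 -.32 -.04 0 0 0 1; .6 -.48 -.06 0 0 0 1; .75 -.6 -.08 0 0 0 1; .9 -.72 -.1 0 0 0 1; .9 -.72 -.1 0 0 0 1'
python3 -m jog '.2 -.16 -.02 0 0 0 1; .4 -.32 -.04 0 0 0 1; .6 -.48 -.06 0 0 0 1; .75 -.6 -.08 0 0 0 1; .9 -.72 -.1 0 0 0 1; .9 -.72 -.1 0 0 0 1'
python3 -c "
from h import *
to([556,-26,270])"
```

```text
t: 1.8
ee_pos: [334.5, -388.1, 262.0]
orientation: [-3.093, -0.548, -0.001]
ft_force: [-0.9, 0.0, -0.1]
width: 43.4
grasp_force: 0.0
t: 2.4
ee_pos: [455.2, -192.3, 282.0]
orientation: [3.093, 0.548, 0.003]
ft_force: [-0.3, 0.2, -0.3]
width: 0.5
grasp_force: 0.0
from [ 455.2 -192.3  282. ] frac [ 0.7588 -0.608   0.0609]
```

```bash
python3 -m jog '.2 -.16 .02 0 0 0 1; .4 -.32 .04 0 0 0 1; .6 -.48 .06 0 0 0 1; .76 -.61 .06 0 0 0 1; .76 -.61 .06 0 0 0 1; .76 -.61 .06 0 0 0 1'
python3 - <<'E'
from h import *
shot("wrist","w1.png"); find("wrist",["cap_top","wheel_centre","crank_handle"]); find("wrist",["vent_cap"],look_for); print(np.round(T("wrist"),3).tolist()); to([556,-26,195])
E
```

```text
t: 3.0
ee_pos: [554.7, -28.6, 268.9]
orientation: [3.094, 0.544, -0.002]
ft_force: [-0.1, -0.4, -0.7]
width: 0.2
grasp_force: 0.0
wrist call cap_top [([554.1, -32.8, 166.4], 0.69)]
wrist call wheel_centre [([534.3, 173.1, 97.2], 0.55)]
wrist call crank_handle [([576.1, 150.6, 108.7], 0.7)]
wrist call vent_cap [([555.4, -27.4, 172.0], 0.68)]
[[0.338, -0.908, -0.248, 620.688], [-0.941, -0.326, -0.089, -5.639], [0.0, 0.263, -0.965, 412.89], [0.0, 0.0, 0.0, 1.0]]
from [554.1 -29.7 269.5] frac [ 0.0152 -0.0141  0.3723]
```

View pics/w1.png

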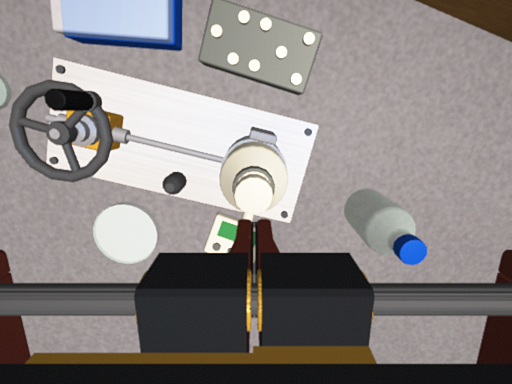

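The wrist picture shows the cap top at (254,193), which puts it at about (555,-28), right under the tool. The handle is at about (75,99), in agreement with the earlier estimate. Next I press the cap.

```bash
python3 -m jog '.01 -.007 .15 0 0 0 1; .01 -.007 .3 0 0 0 1; .01 -.007 .39 0 0 0 1; .01 -.007 .42 0 0 0 1; .01 -.007 .44 0 0 0 1; .01 -.007 .455 0 0 0 1; .01 -.007 .455 0 0 0 1'
```

```text
t: 3.95
ee_pos: [556.0, -26.7, 179.2]
orientation: [3.094, 0.542, 0.0]
ft_force: [-5.1, -1.9, 5.1]
width: 0.4
grasp_force: 2.7
```

```bash
python3 -m jog '0 0 .01 0 0 0 1; 0 0 .018 0 0 0 1; 0 0 .02 0 0 0 1; 0 0 .02 0 0 0 1'; python3 -m jog '0 0 .006 0 0 0 1; 0 0 .006 0 0 0 1;0 0 .006 0 0 0 1'
```

```text
t: 4.35
ee_pos: [556.4, -26.6, 176.9]
orientation: [3.094, 0.542, 0.002]
ft_force: [-7.9, -1.6, 16.0]
width: 0.4
grasp_force: 8.1
t: 4.65
ee_pos: [556.5, -26.6, 176.7]
orientation: [3.093, 0.542, 0.003]
ft_force: [-11.0, -1.4, 24.7]
width: 0.6
grasp_force: 12.8
```

```bash
python3 -m jog '0 0 -.15 0 0 0 1; 0 0 -.3 0 0 0 1; 0 0 -.38 0 0 0 1; .08 -.16 -.38 0 0 0 -.1; .18 -.37 -.38 0 0 0 -.1; .3 -.6 -.38 0 0 0 -.1; .39 -.8 -.38 0 0 0 -.1; .39 -.8 -.38 0 0 0 -.1'
python3 -m jog '0 0 0 0 0 0 -.1;0 0 0 0 0 0 -.1'
python3 - <<'E'
from h import *
shot("wrist","w2.png"); find("wrist",["wheel_centre","crank_handle"]); find("wrist",["crank_handle","cap_top"],look_for); 
shot("side","s2.png"); find("side",["crank_handle","cap_top","wheel_centre"])
print(np.round(T("wrist"),3).tolist()); to([575.5,151.5,136])
E
```

```text
t: 5.45
ee_pos: [576.1, 155.8, 250.4]
orientation: [-3.092, -0.549, -0.006]
ft_force: [1.1, -0.4, 0.1]
width: 36.7
grasp_force: 0.0
t: 5.65
ee_pos: [575.1, 150.0, 249.6]
orientation: [3.094, 0.541, 0.001]
ft_force: [1.0, -0.2, -0.0]
width: 48.0
grasp_force: 0.0
wrist call wheel_centre [([535.1, 172.3, 98.5], 0.76), ([398.9, 111.0, -1.1], 0.53)]
wrist call crank_handle [([573.4, 149.1, 109.1], 0.57)]
wrist call crank_handle [([580.6, 152.4, 156.8], 0.93), ([681.1, 172.6, 60.1], 0.72)]
wrist call cap_top []
side call crank_handle [([574.2, 154.3, 104.7], 0.58)]
side call cap_top [([554.6, -31.6, 166.6], 0.79)]
side call wheel_centre []
[[0.339, -0.908, -0.248, 641.582], [-0.941, -0.327, -0.089, 174.505], [0.0, 0.263, -0.965, 392.694], [0.0, 0.0, 0.0, 1.0]]
from [575.1 150.4 249.2] frac [ 0.0039 -0.0043  0.5662]
```

View pics/w2.png

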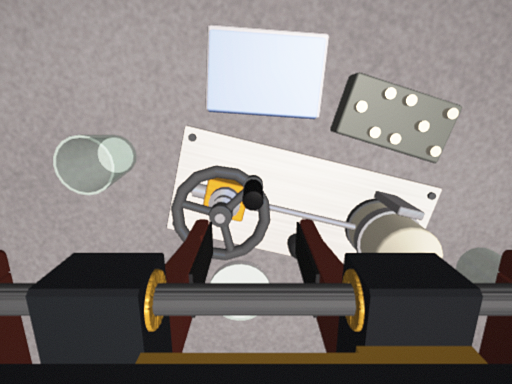

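The wrist picture shows the handle top at (253,200) between the fingers. That gives (574,151), the same as the networks. The cap is up again. Next I go down and grip.

```bash
python3 -m jog '0 -.003 .18 0 0 0 -.1; 0 -.003 .36 0 0 0 -.1; 0 -.003 .5 0 0 0 -.1; 0 -.003 .565 0 0 0 -.1; 0 -.003 .565 0 0 0 1; 0 -.003 .565 0 0 0 1; 0 -.003 .565 0 0 0 1; 0 -.003 .565 0 0 0 1'
python3 -m jog '0 0 0 0 0 0 1;0 0 0 0 0 0 1;0 0 0 0 0 0 1'
python3 -c "
from h import *
find('wrist',['wheel_centre']);find('side',['wheel_centre'])
find('top',['wheel_centre'])
print(get_obs()['moment'])"
```

```text
t: 6.9
ee_pos: [575.7, 151.6, 137.7]
orientation: [-3.094, -0.542, -0.004]
ft_force: [0.8, -0.2, 0.5]
width: 19.7
grasp_force: 0.0
t: 7.2
ee_pos: [575.8, 151.5, 137.5]
orientation: [3.094, 0.542, 0.004]
ft_force: [-0.1, -1.5, 6.3]
width: 17.6
grasp_force: 30.0
wrist call wheel_centre [([536.1, 174.2, -13.6], 0.76), ([400.2, 112.8, -113.4], 0.53)]
side call wheel_centre []
top call wheel_centre [([536.3, 171.2, 97.0], 0.68), ([693.4, 15.2, -4.3], 0.31)]
[-0.19794058  0.04194774 -0.03785259]
```

```bash
cat >> h.py <<'E'
def arc(a0,a1,n=8,c=None,start=None,r=45,ez=0.):
    """rows along the rim from world angle a0 to a1 (deg), in tool axes"""
    Rt=R.from_rotvec(get_obs()["orientation"]).inv()
    a=np.radians(np.linspace(a0,a1,n+1)); p=r*np.c_[np.cos(a),np.sin(a),0*a]
    d=Rt.apply(p[1:]-p[0] if start is None else p[1:]+np.r_[c,0]-np.r_[start,0])/200
    print(a0,a1,"; ".join("%.3f %.3f 0 0 0 0 1"%(x,y) for x,y,_ in d))
E
python3 -c "
from h import *
arc(-26,-190); arc(-190,-354)"
```

```text
-26 -190 -0.066 0.045 0 0 0 0 1; -0.144 0.063 0 0 0 0 1; -0.224 0.053 0 0 0 0 1; -0.295 0.016 0 0 0 0 1; -0.348 -0.043 0 0 0 0 1; -0.377 -0.118 0 0 0 0 1; -0.379 -0.198 0 0 0 0 1; -0.352 -0.274 0 0 0 0 1
-190 -354 0.052 -0.061 0 0 0 0 1; 0.121 -0.101 0 0 0 0 1; 0.200 -0.113 0 0 0 0 1; 0.279 -0.097 0 0 0 0 1; 0.347 -0.054 0 0 0 0 1; 0.395 0.009 0 0 0 0 1; 0.419 0.086 0 0 0 0 1; 0.414 0.166 0 0 0 0 1
```

```bash
python3 -m jog '-.066 .045 0 0 0 0 1; -.144 .063 0 0 0 0 1; -.224 .053 0 0 0 0 1; -.295 .016 0 0 0 0 1; -.348 -.043 0 0 0 0 1; -.377 -.118 0 0 0 0 1; -.379 -.198 0 0 0 0 1; -.352 -.274 0 0 0 0 1'
python3 -m jog '0 0 0 0 0 0 1; 0 0 0 0 0 0 1'
python3 -c "
from h import *
c=np.array([535,171.3]);o=get_obs();d=o['ee_pos'][:2]-c;print(d,np.hypot(*d),np.degrees(np.arctan2(d[1],d[0])),o['ft_force'],o['ee_pos'])"
```

```text
t: 8.15
ee_pos: [491.0, 179.4, 137.5]
orientation: [3.094, 0.543, 0.006]
ft_force: [8.6, -6.0, 3.2]
width: 17.1
grasp_force: 30.0
t: 8.35
ee_pos: [491.4, 180.3, 137.5]
orientation: [-3.093, -0.543, -0.006]
ft_force: [3.4, 2.1, 8.5]
width: 17.4
grasp_force: 30.0
[-43.63827477   9.01805773] 44.56034549027695 168.32391575935927 [3.38867313 2.08860245 8.45151297] [491.36172523 180.31805773 137.47935268]
```

```bash
python3 -m jog '.052 -.061 0 0 0 0 1; .121 -.101 0 0 0 0 1; .2 -.113 0 0 0 0 1; .279 -.097 0 0 0 0 1; .347 -.054 0 0 0 0 1; .395 .009 0 0 0 0 1; .419 .086 0 0 0 0 1; .414 .166 0 0 0 0 1'
python3 -m jog '0 0 0 0 0 0 1; 0 0 0 0 0 0 1'
cat >> h.py <<'E'
def st(c=(535,171.3)):
    o=get_obs();d=o['ee_pos'][:2]-np.array(c);print('rad',np.hypot(*d),'ang',np.degrees(np.arctan2(d[1],d[0])),'F',np.round(o['ft_force'],1),'p',np.round(o['ee_pos'],1),'t',o['t'])
E
python3 -c "
from h import *
st();arc(6,-8,4)"
```

```text
t: 9.15
ee_pos: [580.5, 176.9, 137.5]
orientation: [-3.093, -0.542, -0.004]
ft_force: [-3.9, 3.6, 10.7]
width: 17.3
grasp_force: 30.0
t: 9.35
ee_pos: [580.3, 176.3, 137.6]
orientation: [-3.094, -0.541, -0.005]
ft_force: [1.8, 1.2, 8.9]
width: 17.8
grasp_force: 30.0
rad 45.590854481932915 ang 6.2846732577266815 F [1.8 1.2 8.9] p [580.3 176.3 137.6] t 9.35
6 -8 -0.004 0.013 0 0 0 0 1; -0.008 0.026 0 0 0 0 1; -0.013 0.039 0 0 0 0 1; -0.020 0.051 0 0 0 0 1
```

```bash
python3 -m jog '-.004 .013 0 0 0 0 1; -.006 .022 0 0 0 0 1; -.006 .022 0 0 0 0 1; -.006 .022 0 0 0 0 1'
python3 -c "
from h import *
st()"
```

```text
t: 9.75
ee_pos: [580.3, 175.7, 137.6]
orientation: [-3.089, -0.539, -0.007]
ft_force: [-1.0, 19.8, 6.0]
width: 17.4
grasp_force: 30.0
rad 45.53892788383052 ang 5.5580163057442835 F [-1.  19.8  6. ] p [580.3 175.7 137.6] t 9.75
```

The stop is confirmed: 20 N of push gives no further motion, at 5.6–6°. Now I open by two full turns and return to this same point.

```bash
python3 -c "
from h import *
np.set_printoptions(suppress=True)
a=np.array([180,180])
arc(6,186); arc(186,366)"
```

```text
6 186 0.004 -0.088 0 0 0 0 1; -0.026 -0.170 0 0 0 0 1; -0.085 -0.235 0 0 0 0 1; -0.165 -0.272 0 0 0 0 1; -0.253 -0.276 0 0 0 0 1; -0.335 -0.246 0 0 0 0 1; -0.400 -0.187 0 0 0 0 1; -0.437 -0.107 0 0 0 0 1
186 366 -0.004 0.088 0 0 0 0 1; 0.026 0.170 0 0 0 0 1; 0.085 0.235 0 0 0 0 1; 0.165 0.272 0 0 0 0 1; 0.253 0.276 0 0 0 0 1; 0.335 0.246 0 0 0 0 1; 0.400 0.187 0 0 0 0 1; 0.437 0.107 0 0 0 0 1
```

```bash
python3 -m jog '.01 -.11 0 0 0 0 1; -.02 -.192 0 0 0 0 1; -.079 -.257 0 0 0 0 1; -.159 -.294 0 0 0 0 1; -.247 -.298 0 0 0 0 1; -.329 -.268 0 0 0 0 1; -.394 -.209 0 0 0 0 1; -.431 -.129 0 0 0 0 1'
python3 -m jog '-.004 .088 0 0 0 0 1; .026 .17 0 0 0 0 1; .085 .235 0 0 0 0 1; .165 .272 0 0 0 0 1; .253 .276 0 0 0 0 1; .335 .246 0 0 0 0 1; .4 .187 0 0 0 0 1; .437 .107 0 0 0 0 1'
python3 -c "
from h import *
st()"
```

```text
t: 10.55
ee_pos: [490.5, 167.1, 137.6]
orientation: [-3.093, -0.543, -0.007]
ft_force: [6.7, 4.6, 2.9]
width: 17.5
grasp_force: 30.0
t: 11.35
ee_pos: [580.6, 175.5, 137.5]
orientation: [3.094, 0.541, 0.003]
ft_force: [-2.7, -5.3, 13.6]
width: 17.4
grasp_force: 30.0
rad 45.77230708490815 ang 5.250579934029329 F [-2.7 -5.3 13.6] p [580.6 175.5 137.5] t 11.35
```

```bash
python3 -m jog '.004 -.088 0 0 0 0 1; -.026 -.17 0 0 0 0 1; -.085 -.235 0 0 0 0 1; -.165 -.272 0 0 0 0 1; -.253 -.276 0 0 0 0 1; -.335 -.246 0 0 0 0 1; -.4 -.187 0 0 0 0 1; -.437 -.107 0 0 0 0 1'
python3 -m jog '-.004 .088 0 0 0 0 1; .026 .17 0 0 0 0 1; .085 .235 0 0 0 0 1; .165 .272 0 0 0 0 1; .253 .276 0 0 0 0 1; .335 .246 0 0 0 0 1; .4 .187 0 0 0 0 1; .437 .107 0 0 0 0 1'
python3 -m jog '0 0 0 0 0 0 1; 0 0 0 0 0 0 1; 0 0 0 0 0 0 1; 0 0 0 0 0 0 1; 0 0 0 0 0 0 1'
python3 -c "
from h import *
st();shot('side','s3.png')
find('side',['cap_top','crank_handle','wheel_centre','petri_dish','objective','tip_box','beaker','timer'])"
```

```text
t: 12.15
ee_pos: [490.5, 167.1, 137.6]
orientation: [-3.093, -0.543, -0.007]
ft_force: [7.3, 5.1, 2.7]
width: 17.4
grasp_force: 30.0
t: 12.95
ee_pos: [580.6, 175.5, 137.5]
orientation: [3.094, 0.541, 0.003]
ft_force: [-3.4, -4.2, 14.3]
width: 17.7
grasp_force: 30.0
t: 13.45
ee_pos: [580.3, 176.8, 137.6]
orientation: [-3.093, -0.542, -0.005]
ft_force: [0.9, 3.1, 7.6]
width: 17.5
grasp_force: 30.0
rad 45.58631719806271 ang 6.905749713611588 F [0.9 3.1 7.6] p [580.3 176.8 137.6] t 13.45
side call cap_top [([554.5, -28.7, 167.4], 0.47)]
side call crank_handle [([576.3, 178.4, 106.6], 0.46)]
side call wheel_centre [([532.1, 171.0, 103.6], 0.76)]
side call petri_dish [([398.7, 111.1, 0.5], 0.92), ([531.2, 168.2, 101.0], 0.19)]
side call objective [([502.0, 62.6, 9.0], 0.47)]
side call tip_box [([676.2, 169.8, -7.2], 0.96)]
side call beaker [([529.8, 328.8, 1.4], 0.61)]
side call timer [([444.8, -41.3, -2.1], 0.94)]
```

View pics/s3.png

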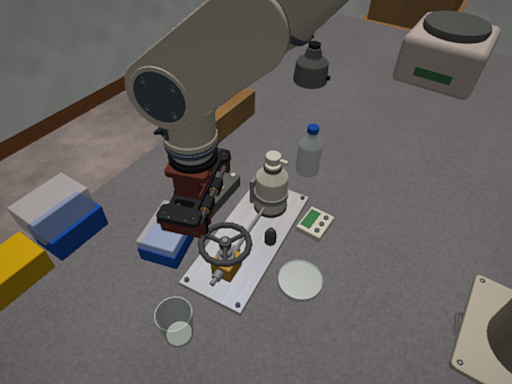

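The picture shows the gripper still holding the handle at about (205,225), the cap up at (273,157), and the bystanders where they were. The handle is back at its stop angle within about 1.5°, two turns on. I hand in.

```bash
python3 -c "
from workcell import *
print(close_job())"
```

```text
the job is handed in; nothing more can be done
None
```

I pressed the vent cap and it sprang back up, closed the valve onto its stop, then opened it two full turns (within about 1.5° by arm position). I handed the job in at about 14 s with the crank handle still gripped at 30 N; no verdict was returned.

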